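# Square up and check a gift crate's corner

### The arm

A 6-joint arm with a two-finger parallel gripper is mounted at the origin on the work surface. World frame = base frame: x ahead of the robot, y to its left, z up, the work surface at z = 0. Lengths are in m, angles in degrees, forces in N, time in s.
With the tool pointing down it reaches from about 0.25 to 0.725 m from the base axis. Payload 9.7 kg.
Tool frame: the origin (TCP) lies at the very end of the fingers, on their centre line; the grasp point (between the pads) lies 19 mm behind it; z points along the fingers, y is the line along which they close (so a half turn about z gives the same grasp; the last joint's range is limited). The gripper opens to 85 mm and grips with 20 to 120 N. Pads are 22 mm wide; open, the fingers measure 114 mm over their backs; the gripper's body (76 mm by 85 mm) begins 54 mm behind the grasp point. The pads swing forward as they close: fully open they stand 13 mm farther back than shut.
Start: joints at [75.86, 4.979, 10.078, 95.1, 0, 90], TCP at [0.134, 0.533, 0.231] pointing down, gripper open.
Joint ranges: [-179.16, 179.16], [-48.56, 103.87], [-65.8, 70.77], [-126.05, 130.52], [-82.76, 87.17], [-180, 180]. Speed limits (degrees/s): [127.2, 127.2, 147.25, 180, 180, 180].

### API

Orientations are given as [roll, pitch, yaw] about the fixed x, y, z axes, in that order (R = Rz(yaw) Ry(pitch) Rx(roll)).
In Python, from workcell import bot gives the robot as it stands.
- The arm moves only by the tool arm_command, never from a script. Its argument "series" is a list of rows, each a list of 4 numbers: the shift along the tool's x, y, z in m, then the turn about the tool's z in rad. A call has exactly 5 rows; each row is the pose to reach, as a shift and turn from the pose commanded when the call began, along the tool's axes at that moment; what a row does not reach only later rows make up. A row lasts 1/10 s, in which the tool goes at most 50 mm and 8.59 degrees, less where a joint would pass 70% of its speed; a pose out of reach is approached as far as the arm can. A call with a gripper value outside its range is refused whole. "hand" is the finger opening in m, from 0 to 0.0854, set as the call begins (left out, the last holds). The fingers move at their own pace and stop on an object; "grip_force" is the grip in N (left out, the last holds). Time passes only in rows, so rows that repeat a pose let the fingers close, or fill a call up. It gives the time, the measured TCP pose, the force, the opening and the grip force at its end, in the units of the state.
- bot.get_obs(): the state, without advancing time (a new reading comes with each control period).
- bot.camera(name): name is "scene" or "top" or "wrist"; returns a dict with "color" (400x640x3 uint8, blue, green, red), "camera_matrix" (3x3 intrinsics, pixels), "xyz" and "orientation" of the camera in the world; the wrist camera has in their place "T_tool_cam" (4x4, takes a point from camera to tool coordinates, whose origin is the TCP and whose axes are the flange's). Camera axes: x right, y up, looking along -z (the intrinsics and any distortion apply to the point x, -y, -z); pixel columns grow to the right and rows downward; lengths in m; the calibration is good to about 2 mm. The wrist camera is an equidistant fisheye: a pixel r from the principal point sees the ray r / f radians off the axis. A picture is of the moment at which its call begins: read the wrist's pose just before it. There is no depth.
- bot.job_done(): hands the job in; it is judged then, once.
Trained networks look in the newest picture that a camera, given by its name, has taken for a name from the list of things; names that differ only in an ending like _2 or _b are one class to them, and where a whole thing is asked for, a point or a joint stands for the part that bears it (a point fixed in the world has none). Each returns a list of dicts, best first, with "confidence" (0 to 1); they miss things now and then, are a little off and sometimes report something else, mostly with a low value. They report only what shows in the picture. A call takes as long as a camera call. They do not tell look-alikes from the thing itself.
- bot.find_in(camera, target): "location" ([column, row] in pixels, amid what is visible of it).
- bot.mark_of(camera, target): "location" ([column, row] in pixels: a listed point, or the origin of a listed thing).
The state is a dict: "time": time; "q": joint angles; "qd": joint speeds; "joint_efforts": joint torques, N m; "ee_pos": TCP position; "tcp_rot": TCP orientation; "wrist_force": force on the tool from outside, world axes, zero at the start; "torque": the same for the moment, N m; "opening": finger opening in m; "grasp_force": force on a finger pad.
Only numpy, scipy, OpenCV 4.12 (cv2) and the standard library are available. Lean on these libraries where they do the work, as an engineer would, in place of code of your own. Each camera call takes 0.05 s, during which the arm holds its last target. There are 200 camera calls.

### The job

The near corner of the wooden gift crate stands a few millimetres open. Take the L-shaped square by its grip block and press it gently (some 8 to 12 N on each face, never over 20 N) against both outer faces of that corner at once, touching the crate only with the square, until the loose side is closed and both legs sit flush without a gap; keep it pressed so on both faces for about a second. Then lay the square flat and wholly on the cork mat, let go, and leave the corner closed and everything else on the table where it is.

Things in the scene. Friction and masses are not known exactly. Their poses are not given: they have to be found in the camera images.
- crate: open wooden gift crate clamped to the table (immovable), 260 x 200 mm outside, walls 9 mm thick, 70 mm high. Origin: outer edge of the corner to check (the one nearest the robot), at table height. The crate fills +x, +y; z up. Outer face of the fixed side = its plane y = 0 (260 mm along x); outer face of the loose side, when closed, = its plane x = 0 (200 mm along y)
- fixed_edge (a point): on the outer face of the crate's fixed long side at the corner (9, 0, 35 mm in the crate's frame). Hard wood, so force rises quickly once the faces meet; the joint stands at most 20 N on each face. Square on wood: friction about 0.5 to 0.75, so sliding along one face while pressing it feels like a push from the other
- loose_side (a joint): angle of the loose side, a board 200 x 9 x 70 mm hinged upright at its far end (hinge at 9, 200 mm in the crate's frame), rad: 0 = closed against a firm stop, larger = its free end stands out from the corner (0.03 = 6 mm). A stiff hinge: about 5 to 6 N on the outer face near the free end moves it, and it stays where it is left
- loose_edge (a point): the free end of the loose side: on its outer face at the corner edge, 35 mm above the table
- square: loose L-shaped plywood square, 0.16 to 0.26 kg, lying flat: legs at 90 degrees, each 110 mm long from the inner vertex, 24 mm wide, 18 mm thick; steel grip block on the heel. Origin: inner vertex, underside; legs along its x and y; inner faces = its planes y = 0 and x = 0 (from 12 to 110 mm; relieved 2 mm near the vertex). Flush on the corner, its axes and origin match the crate's in plan
- square_grip (a point): gripping point in the grip block: x = y = -15 mm, 40 mm above the square's underside. The block spans 18 to 58 mm above the underside, 30 mm long along the line halving the L's angle (45 degrees between the square's x and y) and 24 mm wide across it: fingers take the 24 mm width
- square_heel (a point): outer heel of the square, underside, at x = y = -24 mm in its frame
- square_tip1 (a point): end of the leg along x, underside, middle of its width (110, -12 mm)
- square_tip2 (a point): end of the leg along y, underside, middle of its width (-12, 110 mm)
- mat: flat cork mat fixed on the table, 200 x 200 x 4 mm; origin at the centre of its underside, x and y along its edges
- jar_a: bystander: jar standing inside the crate, 60 mm across, 85 mm tall; origin at its underside
- jar_b: bystander: second jar standing inside the crate, 60 mm across, 85 mm tall; origin at its underside
- spool: bystander: ribbon spool standing on its end, 60 mm across, 38 mm tall; origin at its underside
- glue: bystander: small glue bottle, 44 mm across, 120 mm tall; origin at its underside
- mallet: bystander: hammer lying on the table
- gift_box: bystander: small gift box, 90 x 70 x 50 mm; origin at its underside
There are look-alikes about, which are no part of the job. Leave any purple or red look-alike of the square alone.

How it is judged:
By the outcome, as a careful person would: the job done as asked, in the order asked, and still so for the second after the job is handed in, with the robot touching nothing.
It also fails if it takes over 64 s, if anything falls off the work surface, if the arm or the gripper's body presses on something with over 40 N, if the wrist force passes 120 N, or if a joint passes its speed limit or range.

## Working session

There is one attempt and no reset: what is moved stays moved. The work goes in short steps, Python scripts to look and compute and a tool call to move; the robot and the scene stay as the last step left them, time stands still between calls to the robot, and variables do not carry over. Pictures are saved under pics/ and viewed, at most 12 in all, crops included, and the job is handed in when it is done.

Besides the shell and the picture viewer there is one more tool, called after "Request:" in YAML: its name, and indented under it one key for each argument. arm_command: Moves the arm, as the interface text tells. Its arguments: {"type":"object","properties":{"series":{"type":"array"},"hand":{"type":"number"},"grip_force":{"type":"number"}},"required":["series"]}

```bash
ls; mkdir -p pics
cat > h.py <<'E'
import numpy as np,cv2
from scipy.spatial.transform import Rotation as R
from workcell import bot
def rot(o):
    o=np.array(o,float)
    return o if o.shape==(3,3) else R.from_euler('xyz',o,degrees=True).as_matrix()
def ray(cam,c,px):
    K=np.array(cam["camera_matrix"]);u=(px[0]-K[0,2])/K[0,0];v=(px[1]-K[1,2])/K[1,1]
    if "T_tool_cam" in cam:
        r=np.hypot(u,v);s=np.sin(r)/r if r>1e-9 else 1;d=np.array([u*s,-v*s,-np.cos(r)])
        T=np.array(cam["T_tool_cam"]);o=c;W=rot(o["tcp_rot"])
        return np.array(o["ee_pos"])+W@T[:3,3],W@T[:3,:3]@d
    return np.array(cam["xyz"]),rot(cam["orientation"])@np.array([u,-v,-1])
def plane(cam,c,px,z):
    p,d=ray(cam,c,px);return p+d*(z-p[2])/d[2]
E
python3 - <<'E'
from h import *
o=bot.get_obs();print(o)
for n in("top","scene"):
    c=bot.camera(n);cv2.imwrite(f"pics/{n}0.png",c["color"]);print(n,c["xyz"],c["orientation"],c["camera_matrix"])
    for t,z in(("square_grip",.04),("square_heel",0),("square_tip1",0),("square_tip2",0),("fixed_edge",.035),("loose_edge",.035),("mat",0),("crate",0),("spool",0),("glue",0),("mallet",0),("gift_box",0)):
        for m in bot.mark_of(n,t)[:3]: print(n,t,np.round(m["location"],1),round(m["confidence"],2),np.round(plane(c,o,m["location"],z),4))
E
```

```text
pics
{'time': 0.0, 'q': array([7.58592458e+01, 5.00966163e+00, 1.00344192e+01, 9.50995409e+01,
       2.25185556e-04, 9.00002970e+01]), 'qd': array([ 0.05113144,  0.00528675, -0.08200399, -0.03681853, -0.03291148,
        0.11490706]), 'joint_efforts': array([-1.96406807e-03, -5.20378697e+01,  4.64809012e+01,  1.60213339e-02,
        1.70552255e-05,  9.15157017e-06]), 'ee_pos': array([0.13431006, 0.53311018, 0.23059656]), 'tcp_rot': array([-1.79925217e+02, -2.24797658e-04,  1.65858948e+02]), 'wrist_force': array([0.46820527, 0.53460733, 0.35698365]), 'torque': array([ 0.02797601, -0.01205484,  0.02213683]), 'grasp_force': 0.0, 'opening': 0.08568415123753707}
top [ 0.44921892 -0.05758494  1.22035788] [  5.50205476  -1.46560385 -88.38903152] [[417.30456345   0.         322.02660126]
 [  0.         417.30456345 202.7403373 ]
 [  0.           0.           1.        ]]
top square_grip [479.9 291.6] 0.78 [ 0.3264 -0.5355  0.04  ]
top square_grip [400.1 251.1] 0.77 [ 0.4333 -0.3089  0.04  ]
top square_grip [397.5 290.6] 0.77 [ 0.3233 -0.3027  0.04  ]
top square_heel [473.8 295.9] 0.94 [ 0.3
[... 1830 characters left out ...]
ene square_tip2 [346.3 143.7] 0.83 [ 0.2034 -0.3351  0.    ]
scene square_tip2 [273.6 132. ] 0.77 [ 0.4066 -0.6023  0.    ]
scene square_tip2 [276.2 174.4] 0.68 [ 0.5635 -0.3498  0.    ]
scene fixed_edge [319.5 209.2] 0.55 [ 0.5704 -0.0585  0.035 ]
scene loose_edge [323.5 215.9] 0.83 [ 0.5801 -0.0232  0.035 ]
scene mat [418.8 254.3] 0.78 [0.4166 0.2887 0.    ]
scene crate [319.8 219.3] 0.59 [ 0.5797 -0.0444  0.    ]
scene spool [382.7 218.6] 0.62 [0.3961 0.0929 0.    ]
scene glue [370.6 309.2] 0.77 [0.6913 0.346  0.    ]
scene glue [279.9 240.5] 0.54 [ 0.752  -0.0488  0.    ]
scene mallet [245.3 189.9] 0.64 [ 0.7107 -0.3457  0.    ]
scene gift_box [347.4 193.8] 0.74 [ 0.411  -0.0867  0.    ]
```

View pics/top0.png

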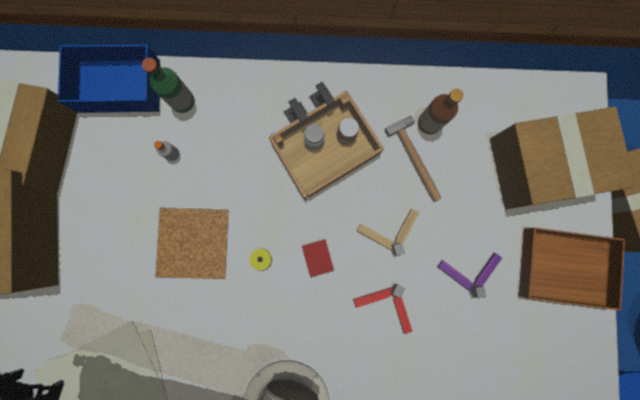

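```bash
python3 -c "
import cv2
a=cv2.imread('pics/top0.png')[180:360,280:520];cv2.imwrite('pics/crop1.png',cv2.resize(a,None,fx=3.3,fy=3.3,interpolation=cv2.INTER_CUBIC))"
```

```text
(no output)
```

View pics/crop1.png

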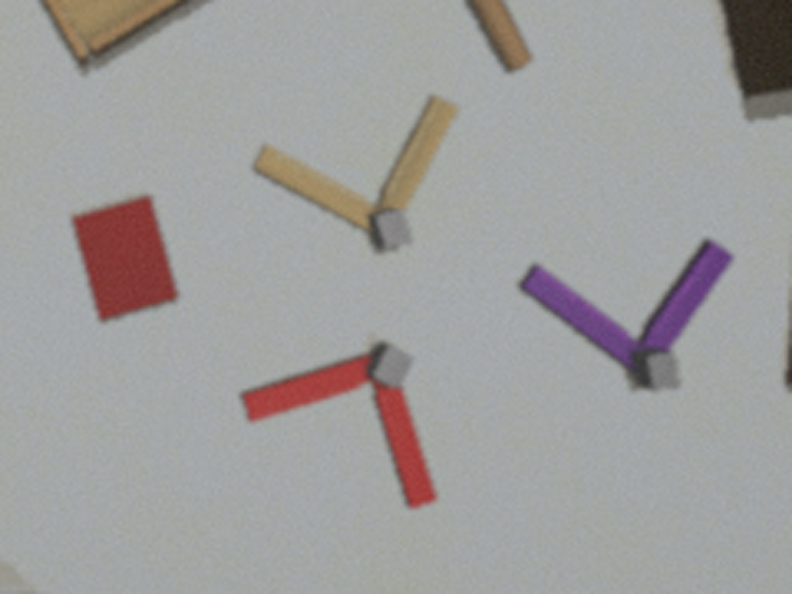

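The top view shows the plywood square with its heel at (398,252) and its tips at (358,229) and (414,212). The crate corner is at (306,197), the mat at (193,243), and the red and purple look-alikes are at (398,290) and (479,291). I'll move over the crate corner first.

Request:
arm_command:
  series:
    - [-0.02,-0.02,0,0]
    - [-0.055,-0.053,0,0]
    - [-0.09,-0.087,0,0]
    - [-0.125,-0.12,0,0]
    - [-0.16,-0.153,0,0]
  hand: 0.06

```text
time: 1.8
ee_pos: [0.2526, 0.3443, 0.2314]
tcp_rot: [180.0, 0.0, 165.9]
wrist_force: [1.2, -0.3, 0.5]
opening: 0.0599
grasp_force: 0.0
```

Request:
arm_command:
  series:
    - [-0.034,-0.033,0,0]
    - [-0.069,-0.066,0,0]
    - [-0.103,-0.099,0,0]
    - [-0.137,-0.132,0,0]
    - [-0.17,-0.163,0,0]

```text
time: 2.3
ee_pos: [0.3778, 0.1444, 0.2316]
tcp_rot: [180.0, 0.0, 165.9]
wrist_force: [0.3, 1.1, 0.5]
opening: 0.0599
grasp_force: 0.0
```

Request:
arm_command:
  series:
    - [-0.034,-0.033,0,-0.05]
    - [-0.069,-0.066,0,-0.1]
    - [-0.103,-0.099,0,-0.1]
    - [-0.14,-0.134,0,-0.1]
    - [-0.167,-0.16,0,-0.1]

```text
time: 2.8
ee_pos: [0.501, -0.0523, 0.2312]
tcp_rot: [-180.0, 0.0, 171.5]
wrist_force: [0.0, 1.1, 0.4]
opening: 0.06
grasp_force: 0.0
```

Run:
```python
from h import *
o=bot.get_obs();print(o['q'],o['ee_pos'],o['tcp_rot'],o['time'])
c=bot.camera("wrist");cv2.imwrite("pics/w1.png",c["color"]);print(c["T_tool_cam"],c["camera_matrix"])
for t,z in(("square_grip",.04),("square_heel",0),("square_tip1",0),("square_tip2",0),("fixed_edge",.035),("loose_edge",.035),("mat",0),("crate",0),("spool",0),("gift_box",0)):
    for m in bot.mark_of("wrist",t)[:3]: print(t,np.round(m["location"],1),round(m["confidence"],2),np.round(plane(c,o,m["location"],z),4))
```

```text
[-5.95016609e+00 -1.40117278e+00  3.52355971e+00  9.49010259e+01
 -8.60445183e-03  2.53267657e+00] [ 0.50097265 -0.05225688  0.23117858] [-1.79992452e+02  2.40636908e-02  1.71517157e+02] 2.8
[[-1.83349520e-04  9.63402603e-01  2.68058558e-01  6.77320513e-02]
 [ 9.99999936e-01  2.59055927e-04 -2.47056636e-04 -1.99922307e-04]
 [-3.07457165e-04  2.68058496e-01 -9.63402589e-01 -1.42178599e-01]
 [ 0.00000000e+00  0.00000000e+00  0.00000000e+00  1.00000000e+00]] [[309.70691629   0.         319.91133013]
 [  0.         309.70691629 198.31203124]
 [  0.           0.           1.        ]]
square_grip [119.2 159.7] 0.81 [ 0.4383 -0.2992  0.04  ]
square_grip [104.3  73.5] 0.81 [ 0.3242 -0.3006  0.04  ]
square_grip [ 12.9 124.6] 0.67 [ 0.3308 -0.5271  0.04  ]
square_heel [129.  145.3] 0.94 [ 0.4229 -0.3069  0.    ]
square_heel [ 26.1 112. ] 0.87 [ 0.31   -0.5341  0.    ]
square_heel [117.9  91. ] 0.68 [ 0.3438 -0.3104  0.    ]
square_tip1 [ 21.7 186.6] 0.97 [ 0.4336 -0.5971  0.    ]
square_tip1 [127.6 234. ] 0.94 [ 0.5492 -0.3523  0.    ]
square_tip1 [99.  9.] 0.9 [ 0.2055 -0.3342  0.    ]
square_tip2 [ 21.7 186.6] 0.97 [ 0.4336 -0.5971  0.    ]
square_tip2 [127.6 234. ] 0.94 [ 0.5492 -0.3523  0.    ]
square_tip2 [99.  9.] 0.9 [ 0.2055 -0.3342  0.    ]
fixed_edge [339.6 244.4] 0.85 [ 0.5871 -0.0415  0.035 ]
loose_edge [211.6 187.5] 0.44 [ 0.4954 -0.1798  0.035 ]
loose_edge [117.8 158.3] 0.35 [ 0.4362 -0.3049  0.035 ]
mat [289.5 100.2] 0.71 [ 0.4116 -0.0756  0.    ]
mat [544.3  99.9] 0.61 [0.4392 0.283  0.    ]
crate [337.1 226.6] 0.81 [ 0.5775 -0.0414  0.    ]
crate [127.2 234.9] 0.4 [ 0.5505 -0.3536  0.    ]
spool [419.6  75.8] 0.72 [0.4008 0.086  0.    ]
gift_box [286.   99.8] 0.9 [ 0.4104 -0.0797  0.    ]
```

View pics/w1.png

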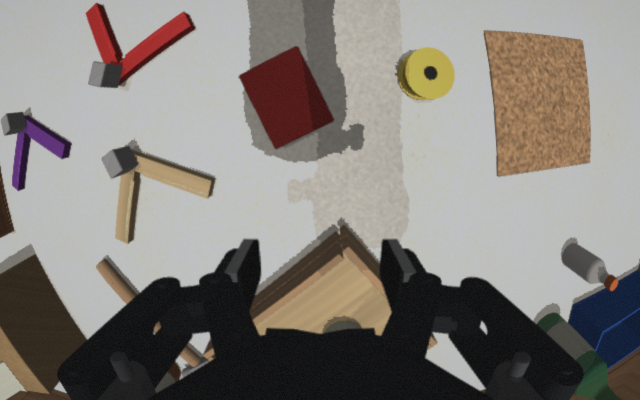

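The wrist view shows the crate's near corner at (340,222), the plywood square's block at (119,160) with its tips at (213,187) and (125,240), and the mat at (540,100). The fingers hide part of the crate, so I'll move forward to see the corner clearly.

Request:
arm_command:
  series:
    - [-0.03,0,0,0]
    - [-0.06,0,0,0]
    - [-0.09,0,0,0]
    - [-0.12,0,0,0]
    - [-0.12,0,0,0]

```text
time: 3.85
ee_pos: [0.6209, -0.067, 0.229]
tcp_rot: [-180.0, -0.1, 171.6]
wrist_force: [-0.2, -0.7, -1.0]
opening: 0.06
grasp_force: 0.0
```

Run:
```python
from h import *
o=bot.get_obs();print(o['q'],o['ee_pos'],o['tcp_rot'],o['time'])
c=bot.camera("wrist");cv2.imwrite("pics/w2.png",c["color"])
np.savez("w2.npz",color=c["color"],p=o["ee_pos"],r=o["tcp_rot"],K=c["camera_matrix"],T=c["T_tool_cam"])
for t,z in(("fixed_edge",.035),("loose_edge",.035),("crate",0),("square_grip",.04)):
    for m in bot.mark_of("wrist",t)[:3]: print(t,np.round(m["location"],1),round(m["confidence"],2),np.round(plane(c,o,m["location"],z),4))
a=c["color"][60:260,180:500];cv2.imwrite('pics/w2c.png',cv2.resize(a,None,fx=2.5,fy=2.5,interpolation=cv2.INTER_CUBIC))
```

```text
[-6.16091347e+00  1.57300426e+01  2.21578029e+01  9.65411383e+01
 -1.63685016e-03  2.21229130e+00] [ 0.62093113 -0.06703434  0.22902092] [-1.79993988e+02 -1.13230296e-01  1.71626791e+02] 3.85
fixed_edge [336.6 142.1] 0.97 [ 0.5861 -0.0437  0.035 ]
fixed_edge [341.9 128.2] 0.34 [ 0.5718 -0.0359  0.035 ]
loose_edge [342.1 131.2] 0.93 [ 0.5751 -0.0362  0.035 ]
crate [336.6 130.9] 0.82 [ 0.576  -0.0404  0.    ]
square_grip [12.3 51.3] 0.97 [ 0.33   -0.5241  0.04  ]
square_grip [108.1  67.1] 0.93 [ 0.4386 -0.3068  0.04  ]
```

View pics/w2c.png

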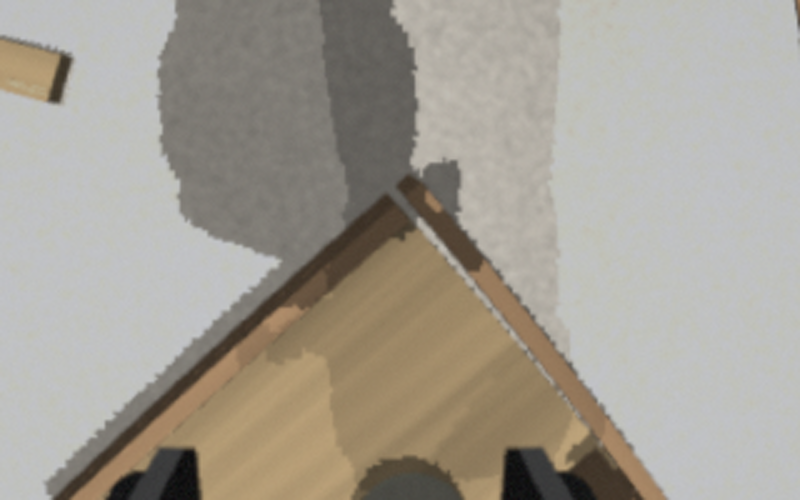

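The crop shows the corner seen from above: the fixed side runs from (400,190) down to the left, and the loose side stands a small step out at (410,180) with a thin open slit. I'll rectify the picture to measure the yaw and the face line.

```bash
cat >> h.py <<'E'
def project(K,T,p,r,X):
    W=rot(r);X=(X-p)@W; Y=(X-T[:3,3])@T[:3,:3]
    d=np.stack([Y[...,0],-Y[...,1],-Y[...,2]],-1);rr=np.hypot(d[...,0],d[...,1]);th=np.arctan2(rr,d[...,2])
    s=th/np.maximum(rr,1e-12);return (K[0,2]+K[0,0]*d[...,0]*s).astype('f4'),(K[1,2]+K[1,1]*d[...,1]*s).astype('f4')
def rect(f,org,yaw,z,xs,ys):
    c,s=np.cos(np.radians(yaw)),np.sin(np.radians(yaw));gx,gy=np.meshgrid(xs,ys)
    X=np.stack([org[0]+c*gx-s*gy,org[1]+s*gx+c*gy,np.full_like(gx,z)],-1)
    return cv2.remap(f["color"],*project(f["K"],f["T"],f["p"],f["r"],X),cv2.INTER_CUBIC)
E
python3 - <<'E'
from h import *
f=np.load("w2.npz");org=(.577,-.0405)
ys=np.arange(-.03,.03,.0005)
for z in(.07,0.):
    best=[]
    for yaw in np.arange(-64,-54,.25):
        P=rect(f,org,yaw,z,np.arange(.03,.11,.0005),ys).astype(float).mean(2).mean(1)
        best.append(((np.diff(P)**2).sum(),yaw))
    best.sort();yaw=best[-1][1];print(z,best[-3:])
    g=np.diff(rect(f,org,yaw,z,np.arange(.03,.11,.0005),ys).astype(float).mean(2).mean(1))
    print([(round(ys[i]*1000+.25,2),round(g[i],1)) for i in range(1,len(g)-1) if abs(g[i])>4 and abs(g[i])>=abs(g[i-1]) and abs(g[i])>abs(g[i+1])])
a=[rect(f,org,yaw,z,np.arange(-.04,.12,.0004),np.arange(-.04,.10,.0004)) for z in(.07,0)]
cv2.imwrite("pics/rect.png",np.hstack(a)[::-1]);print(yaw)
E
```

```text
0.07 [(np.float64(1988.2890668402779), np.float64(-56.25)), (np.float64(2014.9310112847213), np.float64(-56.75)), (np.float64(2015.605763888889), np.float64(-56.5))]
[(np.float64(-10.75), np.float64(-10.9)), (np.float64(-3.75), np.float64(-17.2)), (np.float64(2.25), np.float64(14.7)), (np.float64(11.25), np.float64(5.2))]
0.0 [(np.float64(1344.2352951388884), np.float64(-56.25)), (np.float64(1350.0397265625002), np.float64(-56.75)), (np.float64(1353.7975868055553), np.float64(-56.5))]
[(np.float64(-6.75), np.float64(-7.0)), (np.float64(2.25), np.float64(-14.6)), (np.float64(9.25), np.float64(9.8)), (np.float64(20.75), np.float64(5.1))]
-56.5
```

View pics/rect.png

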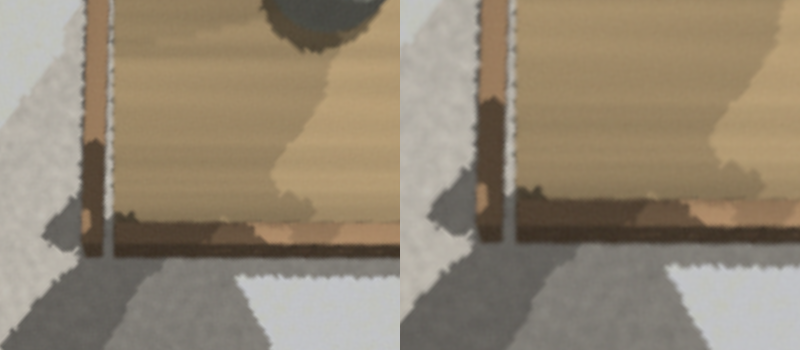

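In crate yaw ≈ -56.5°, the fixed face lies at +2.25 mm in both rectifications (rim at z=70 mm and foot at z=0), so the two agree. The fixed side's end is at about 6.2 mm, which puts the crate origin near (0.577,-0.037). Next is the square.

Request:
arm_command:
  series:
    - [0.02,-0.036,0,0]
    - [0.044,-0.079,0,0]
    - [0.068,-0.122,0,0]
    - [0.092,-0.165,0,0]
    - [0.114,-0.205,0,0]

```text
time: 4.6
ee_pos: [0.4739, -0.2542, 0.2323]
tcp_rot: [-180.0, 0.1, 171.6]
wrist_force: [-0.2, 0.5, -0.2]
opening: 0.0601
grasp_force: 0.0
```

Request:
arm_command:
  series:
    - [0.016,-0.028,0.006,-0.12]
    - [0.031,-0.055,0.012,-0.25]
    - [0.031,-0.055,0.02,-0.37]
    - [0.031,-0.055,0.03,-0.443]
    - [0.031,-0.055,0.03,-0.443]

```text
time: 5.1
ee_pos: [0.4362, -0.3028, 0.2009]
tcp_rot: [180.0, -0.0, -163.0]
wrist_force: [0.3, 0.0, -0.6]
opening: 0.0602
grasp_force: 0.0
```

Run:
```python
from h import *
o=bot.get_obs();print(o['q'],o['ee_pos'],o['tcp_rot'],o['time'])
c=bot.camera("wrist");cv2.imwrite("pics/w3.png",c["color"])
np.savez("w3.npz",color=c["color"],p=o["ee_pos"],r=o["tcp_rot"],K=c["camera_matrix"],T=c["T_tool_cam"])
for t,z in(("square_grip",.04),("square_heel",0),("square_tip1",0),("square_tip2",0)):
    for m in bot.mark_of("wrist",t)[:3]: print(t,np.round(m["location"],1),round(m["confidence"],2),np.round(plane(c,o,m["location"],z),4))
```

```text
[-3.47698567e+01  1.85387809e+00  3.42493195e+00  9.15990921e+01
  2.78419133e-03 -5.17651654e+01] [ 0.43619393 -0.30280561  0.20089034] [ 1.79976253e+02 -1.51655469e-02 -1.63004689e+02] 5.1
square_grip [149.6  32.6] 0.97 [ 0.3286 -0.5272  0.04  ]
square_grip [356.   76.3] 0.69 [ 0.3249 -0.3005  0.04  ]
square_heel [344.   90.9] 0.91 [ 0.3386 -0.3052  0.    ]
square_heel [164.5  28.9] 0.87 [ 0.3158 -0.5339  0.    ]
square_heel [318.9 165.3] 0.68 [ 0.4262 -0.3071  0.    ]
square_tip1 [459.6  79.6] 0.91 [ 0.2778 -0.181   0.    ]
square_tip1 [224.1 116.6] 0.91 [ 0.4026 -0.4263  0.    ]
square_tip1 [253.6 251.5] 0.84 [ 0.5521 -0.3534  0.    ]
square_tip2 [459.6  79.6] 0.91 [ 0.2778 -0.181   0.    ]
square_tip2 [224.1 116.6] 0.91 [ 0.4026 -0.4263  0.    ]
square_tip2 [253.6 251.5] 0.84 [ 0.5521 -0.3534  0.    ]
```

View pics/w3.png

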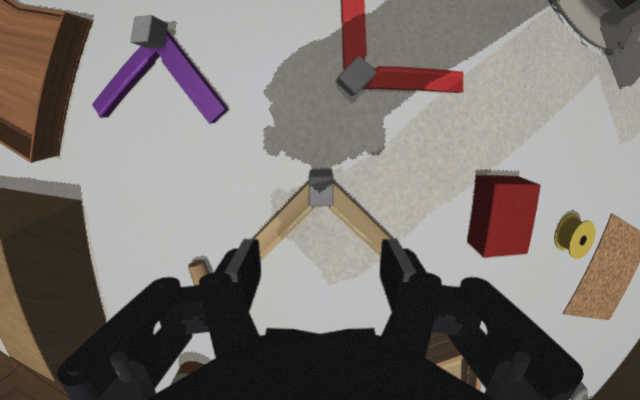

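The wrist view shows the plywood square's block centred at (320,188) between the fingers, with its legs running symmetrically down both sides. The red and purple look-alikes are well clear. I'll refine yaw and position by rectification.

Run:
```python
from h import *
f=np.load("w3.npz")
th=np.radians(-27+45);v0=np.array([.4265,-.307])+np.sqrt(2)*.024*np.array([np.cos(th),np.sin(th)])
def prof(yaw,leg,z=.018):
    a,b=np.arange(.012,.05,.0005),np.arange(-.04,.015,.0005)
    im=rect(f,v0,yaw,z,a,b) if leg==1 else np.swapaxes(rect(f,v0,yaw,z,b,a),0,1)
    return b,im.astype(float).mean(2).mean(1)
for leg in(1,2):
    E=[((np.diff(prof(y,leg)[1])**2).sum(),y) for y in np.arange(-33,-20,.25)];E.sort();y=E[-1][1]
    b,P=prof(y,leg);g=np.diff(P);print(leg,[e[1] for e in E[-4:]],[(round(b[i]*1e3+.25,1),round(g[i],1)) for i in range(1,len(g)-1) if abs(g[i])>4 and abs(g[i])>=abs(g[i-1]) and abs(g[i])>abs(g[i+1])])
# block top face z=.058, along bisector frame
yb=18;g0=v0-np.sqrt(2)*.015*np.array([np.cos(th),np.sin(th)])
im=rect(f,g0,yb,.058,np.arange(-.03,.03,.0005),np.arange(-.03,.03,.0005)).astype(float).mean(2)
print(v0,g0)
for nm,P in(("along",im[50:70].mean(0)),("across",im[:,50:70].mean(1))):
    g=np.diff(P);print(nm,[(round(-30+.5*i+.25,1),round(g[i],1)) for i in range(1,len(g)-1) if abs(g[i])>4 and abs(g[i])>=abs(g[i-1]) and abs(g[i])>abs(g[i+1])])
```

```text
1 [np.float64(-26.5), np.float64(-26.75), np.float64(-27.25), np.float64(-27.0)] [(np.float64(-23.7), np.float64(-19.0)), (np.float64(-21.2), np.float64(17.9)), (np.float64(-3.2), np.float64(7.9)), (np.float64(-0.7), np.float64(-4.3)), (np.float64(2.8), np.float64(7.5))]
2 [np.float64(-27.5), np.float64(-26.75), np.float64(-27.0), np.float64(-27.25)] [(np.float64(-26.7), np.float64(-19.1)), (np.float64(-23.2), np.float64(17.1)), (np.float64(-2.2), np.float64(-4.3)), (np.float64(0.3), np.float64(9.2))]
[ 0.45877993 -0.29651162] [ 0.43860497 -0.30306686]
along [(-20.2, np.float64(-10.7)), (-19.2, np.float64(-12.5)), (-12.2, np.float64(7.8)), (0.8, np.float64(10.5)), (15.2, np.float64(-4.7)), (16.8, np.float64(13.3))]
across [(-23.2, np.float64(-7.0)), (-20.8, np.float64(-4.8)), (-19.8, np.float64(-6.0)), (-17.8, np.float64(-4.4)), (-10.8, np.float64(-8.5)), (-8.8, np.float64(5.4)), (-5.8, np.float64(-7.1)), (-1.2, np.float64(-5.8)), (5.8, np.float64(5.2)), (12.2, np.float64(-5.0)), (13.8, np.float64(8.7)), (21.2, np.float64(4.8)), (23.8, np.float64(6.3)), (25.8, np.float64(7.4))]
```

Request:
arm_command:
  series:
    - [-0.002,0,0.025,-0.01]
    - [-0.0044,0.0007,0.06,-0.0175]
    - [-0.0044,0.0007,0.095,-0.0175]
    - [-0.0044,0.0007,0.125,-0.0175]
    - [-0.0044,0.0007,0.14,-0.0175]

```text
time: 5.85
ee_pos: [0.4405, -0.3004, 0.059]
tcp_rot: [179.9, -0.1, -162.0]
wrist_force: [-0.2, 0.1, -0.7]
opening: 0.0597
grasp_force: 0.0
```

Request:
arm_command:
  series:
    - [0,0,0.012,0]
    - [0,0,0.024,0]
    - [0,0,0.034,0]
    - [0,0,0.037,0]
    - [0,0,0.037,0]

```text
time: 6.35
ee_pos: [0.4413, -0.3013, 0.0243]
tcp_rot: [180.0, -0.0, -162.0]
wrist_force: [0.3, -0.7, 0.4]
opening: 0.0601
grasp_force: 0.0
```

Request:
arm_command:
  series:
    - [0,0,0,0]
    - [0,0,0,0]
    - [0,0,0,0]
    - [0,0,0,0]
    - [0,0,0,0]
  hand: 0.01
  grip_force: 70

```text
time: 6.85
ee_pos: [0.4416, -0.3015, 0.0251]
tcp_rot: [-179.9, 0.0, -162.0]
wrist_force: [-0.4, 0.1, 5.0]
opening: 0.0232
grasp_force: 69.4
```

Request:
arm_command:
  series:
    - [0,0,0,0]
    - [0,0,0,0]
    - [0,0,0,0]
    - [0,0,0,0]
    - [0,0,0,0]

```text
time: 7.35
ee_pos: [0.4416, -0.3015, 0.0251]
tcp_rot: [-179.9, 0.0, -162.0]
wrist_force: [0.3, -0.6, 5.3]
opening: 0.0233
grasp_force: 69.4
```

Request:
arm_command:
  series:
    - [0,0,-0.008,0]
    - [0,0,-0.025,0]
    - [0,0,-0.048,0]
    - [0,0,-0.068,0]
    - [0,0,-0.08,0]

```text
time: 7.85
ee_pos: [0.4415, -0.3014, 0.106]
tcp_rot: [-179.9, 0.0, -162.0]
wrist_force: [0.3, -0.2, -1.5]
opening: 0.0229
grasp_force: 68.8
```

Request:
arm_command:
  series:
    - [-0.012,0.016,0,0]
    - [-0.036,0.05,0,0]
    - [-0.06,0.086,0,0]
    - [-0.088,0.124,0,0]
    - [-0.116,0.164,0,0]

```text
time: 8.35
ee_pos: [0.501, -0.1079, 0.104]
tcp_rot: [180.0, -0.0, -162.1]
wrist_force: [0.9, 0.1, -2.3]
opening: 0.023
grasp_force: 69.0
```

Request:
arm_command:
  series:
    - [-0.02,0.03,0,0.1]
    - [-0.035,0.05,0,0.22]
    - [-0.045,0.064,0,0.35]
    - [-0.0502,0.0709,0,0.46]
    - [-0.0502,0.0709,0,0.515]

```text
time: 8.85
ee_pos: [0.5269, -0.0252, 0.1038]
tcp_rot: [180.0, -0.1, 168.3]
wrist_force: [-0.1, -0.6, -2.5]
opening: 0.023
grasp_force: 69.1
```

Request:
arm_command:
  series:
    - [0,0,0,0]
    - [0,0,0,0]
    - [0,0,0,0]
    - [0,0,0,0]
    - [0,0,0,0]

```text
time: 9.35
ee_pos: [0.5268, -0.0267, 0.1043]
tcp_rot: [180.0, -0.0, 168.5]
wrist_force: [0.2, 0.0, -1.4]
opening: 0.0232
grasp_force: 69.1
```

Run:
```python
from h import *
o=bot.get_obs();print(o['ee_pos'],o['tcp_rot'],o['time'],o['wrist_force'],o['torque'])
c=bot.camera("wrist");cv2.imwrite("pics/w4.png",c["color"])
np.savez("w4.npz",color=c["color"],p=o["ee_pos"],r=o["tcp_rot"],K=c["camera_matrix"],T=c["T_tool_cam"])
```

```text
[ 0.52680774 -0.02672307  0.10428368] [ 1.79999120e+02 -2.23963995e-03  1.68474772e+02] 9.35 [ 0.15613343  0.02486261 -1.40000973] [-0.00189833  0.00481596 -0.0128202 ]
```

View pics/w4.png

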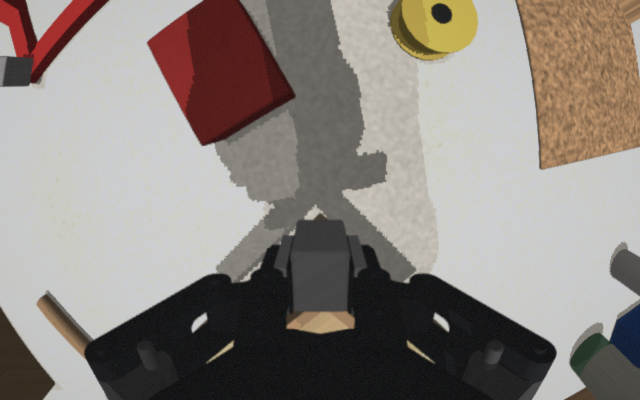

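The square is held level and only its heel tip shows at (320,218), so the fit goes by force. I'll lower it beside the corner and approach along the diagonal.

Request:
arm_command:
  series:
    - [0,0,0.012,0]
    - [0,0,0.026,0]
    - [0,0,0.04,0]
    - [0,0,0.05,0]
    - [0,0,0.053,0]

```text
time: 9.9
ee_pos: [0.5258, -0.0265, 0.0492]
tcp_rot: [-180.0, -0.2, 168.5]
wrist_force: [0.3, 0.7, -1.8]
opening: 0.0232
grasp_force: 69.1
```

Request:
arm_command:
  series:
    - [-0.005,0,0,0]
    - [-0.011,0,0,0]
    - [-0.016,0,0,0]
    - [-0.018,0,0,0]
    - [-0.018,0,0,0]

```text
time: 10.4
ee_pos: [0.545, -0.0302, 0.0515]
tcp_rot: [180.0, 0.0, 168.5]
wrist_force: [-0.3, 0.5, -1.7]
opening: 0.0229
grasp_force: 69.1
```

```bash
cat > st.py <<'E'
from h import *
import sys
F=[];M=[]
for i in range(1):
    o=bot.get_obs();F.append(o['wrist_force']);M.append(o['torque'])
F=np.mean(F,0)-[0.15,0,-1.4];M=np.mean(M,0);a=np.radians(-56.5);c,s=np.cos(a),np.sin(a)
org=np.array([.5773,-.0369]);p=np.array(o['ee_pos']);d=p[:2]-org
print('t',o['time'],'z',p[2].round(4),'rot',np.round(o['tcp_rot'],2),'crate-frame TCP mm',np.round(1e3*np.array([c*d[0]+s*d[1],-s*d[0]+c*d[1]])+15,2),'Fcrate',np.round([c*F[0]+s*F[1],-s*F[0]+c*F[1],F[2]],1),'M',np.round(M,3))
E
python3 st.py
```

```text
t 10.4 z 0.0515 rot [1.8000e+02 2.0000e-02 1.6846e+02] crate-frame TCP mm [-8.39 -8.26] Fcrate [-0.6 -0.1 -0.3] M [-0.016  0.038  0.007]
```

Request:
arm_command:
  series:
    - [-0.0007,0.0007,0,0]
    - [-0.0014,0.0014,0,0]
    - [-0.0021,0.0021,0,0]
    - [-0.0028,0.0028,0,0]
    - [-0.0032,0.0032,0,0]

```text
time: 10.9
ee_pos: [0.5483, -0.0276, 0.0513]
tcp_rot: [180.0, 0.0, 168.5]
wrist_force: [-0.3, 1.2, -2.7]
opening: 0.0232
grasp_force: 69.1
```

```bash
python3 st.py
```

```text
t 10.9 z 0.0513 rot [1.8000e+02 1.0000e-02 1.6847e+02] crate-frame TCP mm [-8.78 -3.99] Fcrate [-1.2  0.3 -1.3] M [0.058 0.063 0.005]
```

Request:
arm_command:
  series:
    - [-0.0003,0.0003,0,0]
    - [-0.0006,0.0006,0,0]
    - [-0.0009,0.0009,0,0]
    - [-0.0012,0.0012,0,0]
    - [-0.0014,0.0014,0,0]

```text
time: 11.4
ee_pos: [0.5499, -0.0265, 0.0513]
tcp_rot: [-180.0, -0.0, 168.5]
wrist_force: [0.2, -0.4, -1.5]
opening: 0.0234
grasp_force: 69.1
```

```bash
python3 st.py
```

```text
t 11.4 z 0.0513 rot [-180.     -0.    168.46] crate-frame TCP mm [-8.74 -2.09] Fcrate [ 0.3 -0.1 -0.1] M [ 0.011  0.029 -0.005]
```

Request:
arm_command:
  series:
    - [-0.0002,0.0002,0,0]
    - [-0.0004,0.0004,0,0]
    - [-0.0006,0.0006,0,0]
    - [-0.0008,0.0008,0,0]
    - [-0.001,0.001,0,0]

```text
time: 11.9
ee_pos: [0.5511, -0.0257, 0.0513]
tcp_rot: [-180.0, 0.0, 168.5]
wrist_force: [-0.2, -0.7, -1.5]
opening: 0.0228
grasp_force: 69.1
```

```bash
python3 st.py
```

```text
t 11.9 z 0.0513 rot [-180.      0.    168.47] crate-frame TCP mm [-8.74 -0.66] Fcrate [ 0.4 -0.7 -0.1] M [-0.042  0.026  0.061]
```

Request:
arm_command:
  series:
    - [-0.0001,0.0001,0,0]
    - [-0.0002,0.0002,0,0]
    - [-0.0003,0.0003,0,0]
    - [-0.0004,0.0004,0,0]
    - [-0.0005,0.0005,0,0]

```text
time: 12.4
ee_pos: [0.5517, -0.0254, 0.0513]
tcp_rot: [-180.0, -0.0, 168.5]
wrist_force: [-0.0, 0.5, -2.3]
opening: 0.023
grasp_force: 69.1
```

```bash
python3 st.py
```

```text
t 12.4 z 0.0513 rot [-180.     -0.    168.46] crate-frame TCP mm [-8.74  0.01] Fcrate [-0.5  0.1 -0.9] M [-0.011  0.052 -0.007]
```

Request:
arm_command:
  series:
    - [-0.0002,0.0002,0,0]
    - [-0.0004,0.0004,0,0]
    - [-0.0006,0.0006,0,0]
    - [-0.0008,0.0008,0,0]
    - [-0.0008,0.0008,0,0]

```text
time: 12.9
ee_pos: [0.5522, -0.0249, 0.0512]
tcp_rot: [-180.0, -0.0, 168.4]
wrist_force: [-3.3, -0.9, -0.7]
opening: 0.0228
grasp_force: 69.3
```

```bash
python3 st.py
```

```text
t 12.9 z 0.0512 rot [-1.7997e+02 -5.0000e-02  1.6844e+02] crate-frame TCP mm [-8.81  0.7 ] Fcrate [-1.1 -3.4  0.7] M [-0.498  0.881 -0.367]
```

Request:
arm_command:
  series:
    - [0,0,0,0.002]
    - [0,0,0,0.004]
    - [-0.0002,0.0002,0,0.004]
    - [-0.0003,0.0003,0,0.004]
    - [-0.0003,0.0003,0,0.004]

```text
time: 13.4
ee_pos: [0.5524, -0.0248, 0.0512]
tcp_rot: [-180.0, -0.1, 168.2]
wrist_force: [-7.2, -2.7, 1.0]
opening: 0.0228
grasp_force: 69.6
```

```bash
python3 st.py
```

```text
t 13.4 z 0.0512 rot [-1.7995e+02 -7.0000e-02  1.6822e+02] crate-frame TCP mm [-8.87  0.9 ] Fcrate [-1.8 -7.7  2.4] M [-0.714  1.475 -0.27 ]
```

Request:
arm_command:
  series:
    - [0.0008,-0.0008,0,-0.0018]
    - [0.0002,-0.0014,0,-0.0018]
    - [-0.0004,-0.002,0,-0.0018]
    - [-0.001,-0.0026,0,-0.0018]
    - [-0.0013,-0.0029,0,-0.0018]

```text
time: 13.9
ee_pos: [0.5539, -0.0276, 0.0513]
tcp_rot: [180.0, 0.0, 168.3]
wrist_force: [-0.7, 0.2, -2.4]
opening: 0.0233
grasp_force: 69.1
```

Request:
arm_command:
  series:
    - [-0.0003,-0.0003,0,0]
    - [-0.0006,-0.0006,0,0]
    - [-0.0009,-0.0009,0,0]
    - [-0.0012,-0.0012,0,0]
    - [-0.0014,-0.0014,0,0]

```text
time: 14.4
ee_pos: [0.5546, -0.0289, 0.0513]
tcp_rot: [180.0, -0.0, 168.4]
wrist_force: [-2.9, 4.0, -0.7]
opening: 0.0233
grasp_force: 69.2
```

```bash
python3 st.py
```

```text
t 14.4 z 0.0513 rot [ 1.7995e+02 -2.0000e-02  1.6836e+02] crate-frame TCP mm [-4.19  0.52] Fcrate [-5.1 -0.4  0.7] M [ 0.731  0.586 -0.069]
```

Request:
arm_command:
  series:
    - [-0.0003,-0.0003,0,0]
    - [-0.0006,-0.0006,0,0]
    - [-0.001,-0.001,0,0]
    - [-0.0013,-0.0013,0,0]
    - [-0.0016,-0.0016,0,0]

```text
time: 14.9
ee_pos: [0.5556, -0.0306, 0.0514]
tcp_rot: [179.9, -0.1, 168.4]
wrist_force: [-3.7, 4.0, 0.8]
opening: 0.0234
grasp_force: 69.5
```

Request:
arm_command:
  series:
    - [-0.0002,-0.0002,0,0]
    - [-0.0004,-0.0004,0,0]
    - [-0.0006,-0.0006,0,0]
    - [-0.0008,-0.0008,0,0]
    - [-0.001,-0.001,0,0]

```text
time: 15.4
ee_pos: [0.5564, -0.0319, 0.0513]
tcp_rot: [180.0, -0.1, 168.4]
wrist_force: [-3.8, 4.3, 0.9]
opening: 0.0227
grasp_force: 69.5
```

```bash
python3 st.py
```

```text
t 15.4 z 0.0513 rot [ 1.7996e+02 -6.0000e-02  1.6838e+02] crate-frame TCP mm [-0.73  0.3 ] Fcrate [-5.8 -0.9  2.3] M [0.799 0.878 0.085]
```

Request:
arm_command:
  series:
    - [-0.0001,-0.0001,0,0]
    - [-0.0003,-0.0003,0,0]
    - [-0.0004,-0.0004,0,0]
    - [-0.0006,-0.0006,0,0]
    - [-0.0007,-0.0007,0,0]

```text
time: 15.9
ee_pos: [0.5569, -0.0328, 0.0514]
tcp_rot: [180.0, -0.1, 168.4]
wrist_force: [-3.9, 3.9, 0.0]
opening: 0.0227
grasp_force: 69.5
```

```bash
python3 st.py
```

```text
t 15.9 z 0.0514 rot [ 1.7997e+02 -5.0000e-02  1.6838e+02] crate-frame TCP mm [0.3  0.26] Fcrate [-5.4 -1.2  1.4] M [0.701 0.848 0.132]
```

Request:
arm_command:
  series:
    - [-0.0001,-0.0001,0,0]
    - [-0.0002,-0.0002,0,0]
    - [-0.0003,-0.0003,0,0]
    - [-0.0004,-0.0004,0,0]
    - [-0.0005,-0.0005,0,0]

```text
time: 16.4
ee_pos: [0.557, -0.0329, 0.0514]
tcp_rot: [179.9, -0.1, 168.4]
wrist_force: [-6.0, 5.4, 1.8]
opening: 0.0231
grasp_force: 69.6
```

```bash
python3 st.py
```

```text
t 16.4 z 0.0514 rot [ 1.7992e+02 -1.0000e-01  1.6839e+02] crate-frame TCP mm [0.46 0.22] Fcrate [-7.9 -2.2  3.2] M [1.324 1.309 0.084]
```

Request:
arm_command:
  series:
    - [-0.0001,0.0001,0,0]
    - [-0.0002,0.0002,0,0]
    - [-0.0003,0.0003,0,0]
    - [-0.0003,0.0003,0,0]
    - [-0.0003,0.0003,0,0]

```text
time: 16.9
ee_pos: [0.557, -0.0328, 0.0513]
tcp_rot: [180.0, -0.1, 168.4]
wrist_force: [-8.0, 4.6, 2.2]
opening: 0.023
grasp_force: 69.7
```

```bash
python3 st.py
```

```text
t 16.9 z 0.0513 rot [ 1.7995e+02 -1.3000e-01  1.6838e+02] crate-frame TCP mm [0.41 0.32] Fcrate [-8.3 -4.2  3.6] M [1.008 1.51  0.065]
```

Request:
arm_command:
  series:
    - [-0.0001,0.0001,0,0]
    - [-0.0002,0.0002,0,0]
    - [-0.0003,0.0003,0,0]
    - [-0.0004,0.0004,0,0]
    - [-0.0004,0.0004,0,0]

```text
time: 17.4
ee_pos: [0.5571, -0.0327, 0.0512]
tcp_rot: [180.0, -0.2, 168.4]
wrist_force: [-9.3, 3.0, 2.7]
opening: 0.0231
grasp_force: 69.8
```

```bash
python3 st.py
```

```text
t 17.4 z 0.0512 rot [ 1.7998e+02 -1.7000e-01  1.6837e+02] crate-frame TCP mm [0.4  0.49] Fcrate [-7.8 -6.2  4.1] M [ 0.755  1.83  -0.008]
```

Request:
arm_command:
  series:
    - [0.0002,0.0002,0,0]
    - [0.0004,0.0004,0,0]
    - [0.0005,0.0005,0,0]
    - [0.0003,0.0007,0,0]
    - [0.0002,0.0008,0,0]

```text
time: 17.9
ee_pos: [0.5573, -0.0325, 0.051]
tcp_rot: [-180.0, -0.1, 168.3]
wrist_force: [-7.3, 0.3, 1.3]
opening: 0.0231
grasp_force: 69.5
```

```bash
python3 st.py
```

```text
t 17.9 z 0.051 rot [-1.7995e+02 -1.4000e-01  1.6833e+02] crate-frame TCP mm [0.27 0.72] Fcrate [-4.3 -6.   2.7] M [ 0.084  1.652 -0.104]
```

Request:
arm_command:
  series:
    - [-0.0002,0,0,0]
    - [-0.0004,0,0,0]
    - [-0.0006,0,0,0]
    - [-0.0008,-0.0001,0,0]
    - [-0.0009,-0.0001,0,0]

```text
time: 18.4
ee_pos: [0.5572, -0.0325, 0.051]
tcp_rot: [-180.0, -0.2, 168.3]
wrist_force: [-12.4, 2.9, 4.2]
opening: 0.0233
grasp_force: 70.0
```

```bash
python3 st.py
```

```text
t 18.4 z 0.051 rot [-179.97   -0.25  168.33] crate-frame TCP mm [0.25 0.68] Fcrate [-9.4 -8.9  5.6] M [ 0.398  2.496 -0.084]
```

Request:
arm_command:
  series:
    - [-0.0001,-0.0001,0,0]
    - [-0.0003,-0.0003,0,0]
    - [-0.0004,-0.0004,0,0]
    - [-0.0006,-0.0005,0,0]
    - [-0.0006,-0.0005,0,0]

```text
time: 18.9
ee_pos: [0.5573, -0.0325, 0.051]
tcp_rot: [180.0, -0.3, 168.4]
wrist_force: [-15.4, 5.5, 5.8]
opening: 0.0233
grasp_force: 70.1
```

```bash
python3 st.py
python3 - <<'E'
from h import *
o=bot.get_obs()
c=bot.camera("wrist")
np.savez("w5.npz",color=c["color"],p=o["ee_pos"],r=o["tcp_rot"],K=c["camera_matrix"],T=c["T_tool_cam"])
cv2.imwrite("pics/w5.png",cv2.resize(c["color"][180:360,160:480],None,fx=2.5,fy=2.5,interpolation=cv2.INTER_CUBIC))
E
```

```text
t 18.9 z 0.051 rot [179.98  -0.31 168.36] crate-frame TCP mm [0.31 0.7 ] Fcrate [-13.2 -10.    7.2] M [ 1.025  2.916 -0.181]
```

View pics/w5.png

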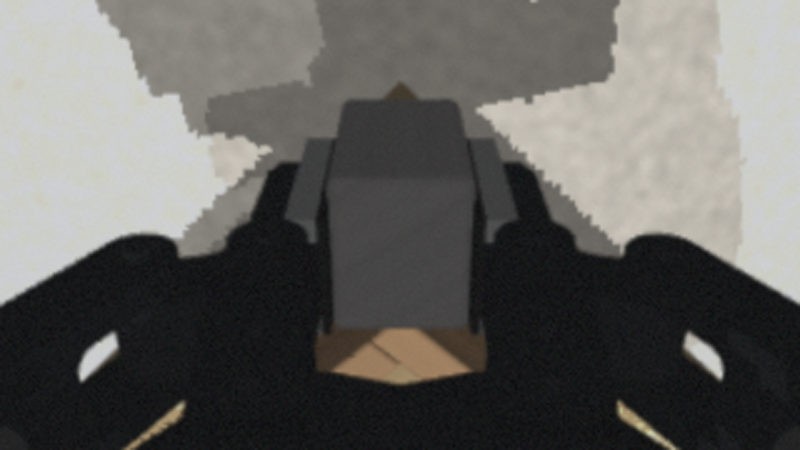

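The two rims now meet at (400,350) in the crop, so the corner is closed. A small moment remains, so I'll trim the yaw and hold.

Request:
arm_command:
  series:
    - [0,0,0,0.0005]
    - [0,0,0,0.001]
    - [0,0,0,0.0015]
    - [0,0.0001,0,0.002]
    - [0,0.0002,0,0.002]

```text
time: 19.45
ee_pos: [0.5572, -0.0325, 0.051]
tcp_rot: [-180.0, -0.3, 168.3]
wrist_force: [-15.9, 3.6, 5.5]
opening: 0.023
grasp_force: 70.2
```

```bash
python3 st.py
```

```text
t 19.45 z 0.051 rot [-179.99   -0.31  168.25] crate-frame TCP mm [0.29 0.68] Fcrate [-11.9 -11.4   6.9] M [0.737 2.999 0.019]
```

Request:
arm_command:
  series:
    - [-0.0001,0,0,0]
    - [-0.0002,0,0,0]
    - [-0.0002,0,0,0]
    - [-0.0002,0,0,0]
    - [-0.0002,0,0,0]

```text
time: 19.95
ee_pos: [0.5572, -0.0325, 0.051]
tcp_rot: [-180.0, -0.3, 168.3]
wrist_force: [-16.4, 3.6, 6.0]
opening: 0.0231
grasp_force: 70.2
```

Request:
arm_command:
  series:
    - [0,0,0,0]
    - [0,0,0,0]
    - [0,0,0,0]
    - [0,0,0,0]
    - [0,0,0,0]

```text
time: 20.45
ee_pos: [0.5573, -0.0325, 0.051]
tcp_rot: [-180.0, -0.3, 168.3]
wrist_force: [-17.3, 3.6, 6.8]
opening: 0.0233
grasp_force: 70.2
```

Request:
arm_command:
  series:
    - [0,0,0,0]
    - [0,0,0,0]
    - [0,0,0,0]
    - [0,0,0,0]
    - [0,0,0,0]

```text
time: 20.95
ee_pos: [0.5573, -0.0325, 0.051]
tcp_rot: [-180.0, -0.3, 168.3]
wrist_force: [-17.2, 4.5, 5.7]
opening: 0.0227
grasp_force: 70.2
```

```bash
python3 st.py;  python3 - <<'E'
from h import *
o=bot.get_obs()
for n in("top","scene"):
    c=bot.camera(n)
    for t,z in(("loose_edge",.035),("fixed_edge",.035),("mat",0)):
        for m in bot.mark_of(n,t)[:2]: print(n,t,np.round(m["location"],1),round(m["confidence"],2),np.round(plane(c,o,m["location"],z),4))
cv2.imwrite("pics/s6.png",cv2.resize(c["color"][150:270,240:400],None,fx=5,fy=5,interpolation=cv2.INTER_CUBIC))
E
```

```text
t 20.95 z 0.051 rot [-180.     -0.33  168.25] crate-frame TCP mm [0.29 0.72] Fcrate [-13.3 -11.9   7.1] M [ 0.848  3.139 -0.005]
top loose_edge [412.4 160.6] 0.69 [ 0.6949 -0.3432  0.035 ]
top mat [192.7 245.2] 0.61 [0.4331 0.2844 0.    ]
scene loose_edge [321.2 214.8] 0.88 [ 0.5831 -0.0325  0.035 ]
scene loose_edge [317.4 217.4] 0.62 [ 0.6018 -0.0306  0.035 ]
scene fixed_edge [318.9 211.9] 0.73 [ 0.5806 -0.049   0.035 ]
scene mat [414.6 255.5] 0.73 [0.4317 0.2836 0.    ]
```

View pics/s6.png

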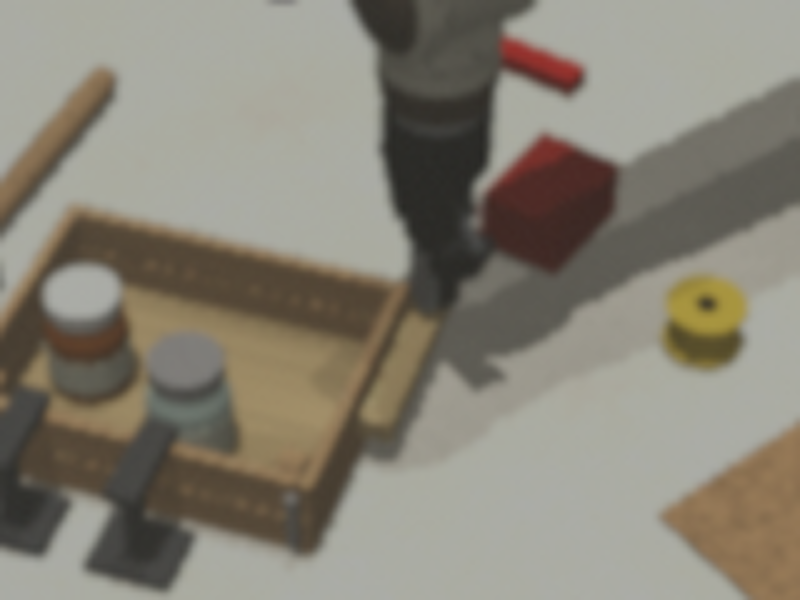

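The scene shows the loose board flush with leg 2 at (400,380) and the corner closed. To relieve any friction lock, I'll ease y slightly, press again and hold.

Request:
arm_command:
  series:
    - [0.0003,-0.0003,0,0]
    - [0.0005,-0.0005,0,0]
    - [0.0003,-0.0003,0,0]
    - [0.0001,-0.0001,0,0]
    - [0,0,0,0]

```text
time: 21.85
ee_pos: [0.5573, -0.0326, 0.051]
tcp_rot: [-180.0, -0.3, 168.3]
wrist_force: [-16.7, 3.9, 6.6]
opening: 0.0228
grasp_force: 70.3
```

Request:
arm_command:
  series:
    - [0,0,0,0]
    - [0,0,0,0]
    - [0,0,0,0]
    - [0,0,0,0]
    - [0,0,0,0]

```text
time: 22.35
ee_pos: [0.5573, -0.0326, 0.051]
tcp_rot: [-180.0, -0.3, 168.2]
wrist_force: [-16.1, 4.9, 5.7]
opening: 0.023
grasp_force: 70.3
```

Request:
arm_command:
  series:
    - [0,0,0,0]
    - [0,0,0,0]
    - [0,0,0,0]
    - [0,0,0,0]
    - [0,0,0,0]

```text
time: 22.85
ee_pos: [0.5573, -0.0325, 0.051]
tcp_rot: [-180.0, -0.3, 168.3]
wrist_force: [-16.4, 4.5, 5.4]
opening: 0.023
grasp_force: 70.3
```

Request:
arm_command:
  series:
    - [0,0,0,0]
    - [0,0,0,0]
    - [0,0,0,0]
    - [0,0,0,0]
    - [0,0,0,0]

```text
time: 23.35
ee_pos: [0.5573, -0.0325, 0.051]
tcp_rot: [-180.0, -0.3, 168.3]
wrist_force: [-17.5, 4.7, 5.7]
opening: 0.0233
grasp_force: 70.3
```

```bash
python3 st.py
```

```text
t 23.35 z 0.051 rot [-180.     -0.33  168.25] crate-frame TCP mm [0.3  0.72] Fcrate [-13.7 -12.1   7.1] M [ 0.904  3.125 -0.021]
```

Request:
arm_command:
  series:
    - [0.001,0,0,0]
    - [0.005,0,0,0]
    - [0.015,0,0,0]
    - [0.028,0,0,0]
    - [0.04,0,0,0]

```text
time: 23.85
ee_pos: [0.5201, -0.0249, 0.0513]
tcp_rot: [-180.0, 0.0, 168.2]
wrist_force: [0.0, 0.3, -2.3]
opening: 0.0232
grasp_force: 69.1
```

Request:
arm_command:
  series:
    - [0,0,-0.01,0]
    - [0,0,-0.03,0]
    - [0,0,-0.055,0]
    - [0,0,-0.075,0]
    - [0,0,-0.08,0]

```text
time: 24.35
ee_pos: [0.5224, -0.0251, 0.1345]
tcp_rot: [180.0, 0.3, 168.2]
wrist_force: [0.6, 0.7, -2.3]
opening: 0.0235
grasp_force: 69.2
```

Request:
arm_command:
  series:
    - [0.01,0.015,0,0]
    - [0.03,0.047,0,0]
    - [0.055,0.086,0,0]
    - [0.08,0.125,0,0]
    - [0.106,0.165,0,0]

```text
time: 24.85
ee_pos: [0.45, 0.1595, 0.1309]
tcp_rot: [180.0, 0.0, 168.2]
wrist_force: [1.0, 0.3, -2.0]
opening: 0.0231
grasp_force: 69.2
```

Request:
arm_command:
  series:
    - [0.026,0.041,0,0]
    - [0.052,0.082,0,0]
    - [0.077,0.121,0,0]
    - [0.095,0.149,0,0]
    - [0.105,0.165,0,0]

```text
time: 25.35
ee_pos: [0.3804, 0.3434, 0.1307]
tcp_rot: [180.0, -0.0, 168.4]
wrist_force: [-0.6, -0.4, -2.6]
opening: 0.023
grasp_force: 69.2
```

Request:
arm_command:
  series:
    - [0,0,0,0.08]
    - [0,0,0,0.22]
    - [0,0,0,0.36]
    - [0,0,0,0.5]
    - [0,0,0,0.581]

```text
time: 25.85
ee_pos: [0.3817, 0.3411, 0.1308]
tcp_rot: [-180.0, 0.0, 134.6]
wrist_force: [-0.3, 0.4, -1.6]
opening: 0.0229
grasp_force: 69.3
```

Run:
```python
from h import *
o=bot.get_obs();print(o['ee_pos'],o['tcp_rot'],o['time'])
for n in("wrist","top"):
    c=bot.camera(n);cv2.imwrite(f"pics/{n}7.png",c["color"])
    for t,z in(("mat",0),("loose_edge",.035),("fixed_edge",.035)):
        for m in bot.mark_of(n,t)[:2]: print(n,t,np.round(m["location"],1),round(m["confidence"],2),np.round(plane(c,o,m["location"],z),4))
# mat outline from the first top picture
im=cv2.imread("pics/top0.png");hsv=cv2.cvtColor(im,cv2.COLOR_BGR2HSV);mk=np.zeros(im.shape[:2],np.uint8)
mk[195:290,145:240]=(hsv[195:290,145:240,1]>70).astype(np.uint8)
k=max(cv2.findContours(mk,0,1)[0],key=cv2.contourArea);r=cv2.minAreaRect(k);c=bot.camera("top")
P=np.array([plane(c,o,p,.004)[:2] for p in cv2.boxPoints(r)]);print(P.round(3),P.mean(0))
```

```text
[0.38168965 0.34114868 0.13077538] [-1.79982835e+02  2.96487629e-03  1.34633781e+02] 25.85
wrist fixed_edge [319.9 208.5] 0.65 [0.3866 0.3361 0.035 ]
top mat [163.  261.9] 0.73 [0.3831 0.3663 0.    ]
top mat [190.6 243.8] 0.6 [0.4369 0.2907 0.    ]
top loose_edge [305.8 199. ] 0.88 [ 0.5735 -0.0381  0.035 ]
top fixed_edge [305.4 198. ] 0.8 [ 0.5764 -0.0368  0.035 ]
[[0.343 0.384]
 [0.541 0.387]
 [0.538 0.188]
 [0.339 0.188]] [0.43999643 0.28667763]
```

View pics/top7.png

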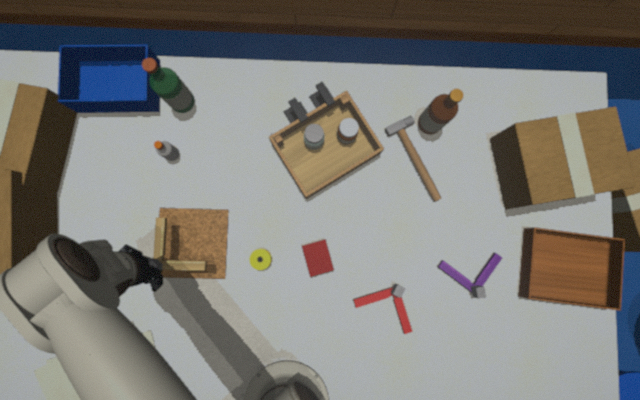

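The top view shows the corner closed at (306,198), the square over the mat at (190,245), and nothing else moved. I'll lower it onto the mat.

Request:
arm_command:
  series:
    - [0.001,0.001,0.012,0]
    - [0.0021,0.0021,0.037,0]
    - [0.0021,0.0021,0.062,0]
    - [0.0021,0.0021,0.083,0]
    - [0.0021,0.0021,0.094,0]

```text
time: 26.8
ee_pos: [0.3807, 0.3433, 0.0345]
tcp_rot: [-179.8, -0.0, 135.0]
wrist_force: [-0.7, -1.2, -2.5]
opening: 0.0231
grasp_force: 69.3
```

Request:
arm_command:
  series:
    - [0,0,0.002,0]
    - [0,0,0.004,0]
    - [0,0,0.005,0]
    - [0,0,0.006,0]
    - [0,0,0.006,0]

```text
time: 27.3
ee_pos: [0.382, 0.3443, 0.0318]
tcp_rot: [180.0, 0.0, 134.9]
wrist_force: [0.3, 0.2, -2.5]
opening: 0.0235
grasp_force: 69.3
```

```bash
python3 st.py
```

```text
t 27.3 z 0.0318 rot [179.95   0.   134.94] crate-frame TCP mm [-410.71   62.51] Fcrate [-0.1  0.3 -1.1] M [0.029 0.03  0.021]
```

Request:
arm_command:
  series:
    - [0,0,0.0005,0]
    - [0,0,0.001,0]
    - [0,0,0.0015,0]
    - [0,0,0.002,0]
    - [0,0,0.0025,0]

```text
time: 27.8
ee_pos: [0.3817, 0.3441, 0.029]
tcp_rot: [180.0, 0.0, 134.9]
wrist_force: [-2.1, -1.2, 4.3]
opening: 0.0228
grasp_force: 70.3
```

Request:
arm_command:
  series:
    - [0,0,0,0]
    - [0,0,0,0]
    - [0,0,0,0]
    - [0,0,0,0]
    - [0,0,0,0]

```text
time: 28.3
ee_pos: [0.3817, 0.3441, 0.0291]
tcp_rot: [180.0, -0.0, 134.9]
wrist_force: [-3.0, -1.4, 5.4]
opening: 0.0228
grasp_force: 70.1
```

Request:
arm_command:
  series:
    - [0,0,0,0]
    - [0,0,0,0]
    - [0,0,0,0]
    - [0,0,0,0]
    - [0,0,0,0]
  hand: 0.05

```text
time: 28.8
ee_pos: [0.3817, 0.3441, 0.0287]
tcp_rot: [-180.0, 0.0, 134.9]
wrist_force: [0.1, -0.1, -0.1]
opening: 0.05
grasp_force: 0.0
```

Request:
arm_command:
  series:
    - [0,0,-0.01,0]
    - [0,0,-0.035,0]
    - [0,0,-0.07,0]
    - [0,0,-0.105,0]
    - [0,0,-0.13,0]

```text
time: 29.3
ee_pos: [0.382, 0.3444, 0.1621]
tcp_rot: [179.8, 0.0, 134.9]
wrist_force: [0.2, -0.0, 0.0]
opening: 0.0504
grasp_force: 0.0
```

Request:
arm_command:
  series:
    - [0.03,0,-0.01,0]
    - [0.06,0,-0.02,0]
    - [0.09,0,-0.03,0]
    - [0.1,0,-0.04,0]
    - [0.1,0,-0.04,0]

```text
time: 29.8
ee_pos: [0.3107, 0.4159, 0.2007]
tcp_rot: [179.9, -0.0, 135.1]
wrist_force: [0.7, -1.5, 0.2]
opening: 0.0498
grasp_force: 0.0
```

Run:
```python
from h import *
o=bot.get_obs();print(o['ee_pos'],o['time'],o['opening'])
c=bot.camera("wrist")
a=c["color"];d=bot.camera("top")["color"]
cv2.imwrite("pics/fin.png",np.vstack([cv2.resize(a[:,100:540],(440,400))[:300],cv2.resize(d[80:310,130:500],(440,273))]))
```

```text
[0.31071053 0.41592813 0.20065011] 29.8 0.0497780245034895
```

View pics/fin.png

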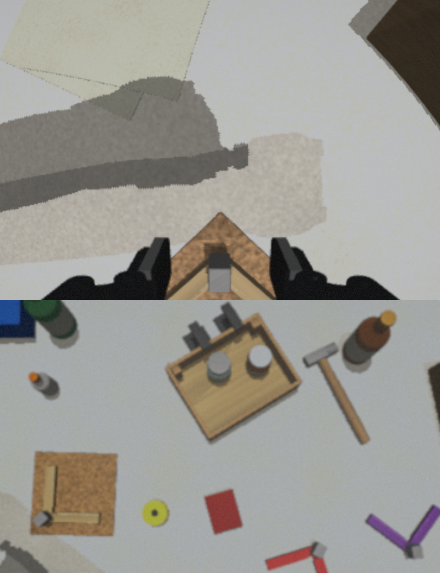

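The square lies flat and wholly on the mat at (65,495), the crate corner is closed at (210,438), and the other things are unmoved.

```bash
python3 -c "
from workcell import bot
print(bot.job_done())"
```

```text
the job is handed in; nothing more can be done
None
```

The job is handed in: the corner was closed and held with about 12–14 N measured at the wrist per face (friction included, so true face pressure is less certain) for over a second, the square lies released on the cork mat, and pictures show nothing else moved.

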